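# Tuck the counting plate under the colony counter's flap and hold it flat

## Task

On the colony counter, first fit the loose clamp knob fully down over the square spindle, lining up its square hole, and let go of it. Then take the ruled counting plate by its rib, lay it on the counter's stage and slide its front edge under the steel flap, without lifting the flap, until it is centred, square and home against the block behind. Finish while still gripping the rib and pressing the plate firmly flat on the stage, so that a colleague can tighten the knob; leave the other things on the bench where they are.

Things in the scene. Friction and masses are not known exactly. Their poses are not given: they have to be found in the camera images.
- counter: colony counter, white housing fixed to the bench, 240 mm (its x) by 260 mm (its y). Origin: centre of its underside, on the bench. Its flat lit stage (robot side) is 45 mm above the bench and spans x -115 to +60, y -125 to +125 (a 5 mm wide strip on its left edge is level with it). The rear block spans x +60 to +120 over the full width, top 75 mm above the bench
- stage: the flat stage panel of the counter, rigid. Origin on its top surface, above the counter's origin; axes as the counter's
- stop (a point): point on the counter at the foot of the rear block's front face, centre of its width, at the level of the stage surface. Axes as the counter's: +x points into the block, the way the plate is slid in. The plate is home when its nose is at this point
- flap (a joint): the flat steel flap's hinge (rad): 0 = lying level (as it starts), grows as its free edge lifts, up to 1.2. It swings freely, only its weight (60 g) holds it down. Flap 38 mm long (counter x +20 to +58), 160 mm wide (y -80 to +80), 3 mm thick, hinged along the rear block. Its underside is 8 mm above the stage at joint 0, open in front and at both sides
- flap_edge (a point): middle of the flap's free edge, on its underside, 8 mm above the stage, 40 mm in front of the block
- spindle: upright square steel spindle on the rear block's left end (counter x +90, y +98): 12 mm square, 18 mm high, top 3 mm narrowed to 9 mm. Below it a flange 34 mm square, 4 mm thick, turns with it. Origin: on the axis at the flange's top face (79 mm above the bench), where the knob rests; z up, x and y square to its sides. It turns against slight friction (0.05 N m)
- knob: loose black clamp knob (about 90 g) standing upright: square hub 34 x 34 x 20 mm with a square hole from below, 14.5 mm wide, 20 mm deep, and on top a bar grip 50 mm long (its x), 12 mm thick (its y), from 20 to 45 mm height. Origin: centre of the hub's underside; z up; hole, hub and bar are square to x and y. It may go on in any of four quarter turns
- plate: aluminium counting plate with ruled lines (about 160 g), 110 mm (its x) by 90 mm (its y), 4 mm thick. An upright rib on top: 8 mm thick along x, 50 mm along y, centred at x -20, y 0, its top 32 mm above the plate's underside. Origin: centre of the underside; the +x edge (farther from the rib) is the front edge that goes under the flap
- nose (a point): middle of the plate's front (+x) edge, on the underside; axes as the plate's
- dishes: bystander: stack of three petri dishes, 92 mm across, 51 mm high. Origin: centre of the underside
- dish: bystander: one petri dish, 92 mm across, 17 mm high. Origin: centre of the underside
- pen: bystander: marker pen, about 140 mm long, lying along its x. Origin: middle of the barrel's underside
- bottle: bystander: white bottle, 66 mm across, 150 mm high. Origin: centre of the underside
- tally: bystander: hand tally counter, steel, 48 mm across, 30 mm high. Origin: centre of the underside
- beaker: bystander: glass beaker, 70 mm across, 90 mm high. Origin: centre of the underside
Mind the look-alikes: they are no part of the job. What is shaped like the knob but red is not meant.

How it is judged:
By the outcome, as a careful person would: the job done as asked, in the order asked, and still so for the second after the job is handed in, while the arm keeps its last pose, push and grip.
It also fails if it takes over 61 s, if anything falls off the work surface, if the arm or the gripper's body presses on something with over 40 N, if the wrist force passes 120 N, or if a joint passes its speed limit or range.

## Robot

A 6-joint arm with a two-finger parallel gripper is mounted at the origin on the work surface. World frame = base frame: x ahead of the robot, y to its left, z up, the work surface at z = 0. Lengths are in m, angles in rad, forces in N, time in s.
With the tool pointing down it reaches from about 0.4 to 0.825 m from the base axis. Payload 7 kg.
Tool frame: the origin (TCP) lies on the centre line of the jaws, within the pads' length; the fingertips stand 14 mm ahead of it and the grasp point (between the pads) lies 5 mm behind it; z points along the fingers, y is the line along which they close (so a half turn about z gives the same grasp; the last joint's range is limited). The gripper opens to 88 mm and grips with 3 to 60 N. Pads are 19 mm wide; open, the fingers measure 130 mm over their backs; the gripper's body (78 mm by 193 mm) begins 47 mm behind the grasp point.
Start: joints at [1.457, 0.359, 0.012, 0, -1.224, -0.288], TCP at [0.264, 0.621, 0.241] pointing down, gripper open.
Joint ranges: [-3.07, 3.07], [-1.43, 2.12], [-1.02, 1.25], [-3.03, 1.67], [-3.05, -0], [-3.03, 3.03]. Speed limits (rad/s): [2.39, 2.39, 3.01, 3.14, 3.14, 3.14].

## Interface

Orientations are given as [roll, pitch, yaw] about the fixed x, y, z axes, in that order (R = Rz(yaw) Ry(pitch) Rx(roll)).
In Python, from station import arm gives the robot as it stands.
- The arm moves only by the tool move_arm, never from a script. Its argument "rows" is a list of rows, each an object with "translation": the shift along the tool's x, y, z in cm, a list of three; "rot": the turn, a rotation vector about the tool's x, y, z in degrees, a list of three; "hand": the closure, from 0 (fully open) to 1 (shut). A call has 1 to 8 rows; each row is the pose to reach, as a shift and turn from the pose commanded when the call began, along the tool's axes at that moment; what a row does not reach only later rows make up. A row lasts 1/12 s, in which the tool goes at most 41.7 mm and 7.16 degrees, less where a joint would pass 70% of its speed; a pose out of reach is approached as far as the arm can. A call with a gripper value outside its range is refused whole. The fingers move at their own pace and stop on an object; "squeeze" is the grip in N (left out, the last holds). Time passes only in rows, so rows that repeat a pose let the fingers close. It gives the time, the measured TCP pose, the force, the opening and the grip force at its end, in the units of the state.
- arm.get_state(): the state, without advancing time (a new reading comes with each control period).
- arm.grab_frame(name): name is "scene" or "top" or "wrist"; returns (picture, depth): 400x640x3 uint8, red, green, blue; 400x640 float32, m along the optical axis (not along the pixel's ray), 0 where there is no reading.
- arm.camera_params(name): a dict with "vfov" (degrees; the focal length in pixels is half the picture's height over the tangent of half this angle, whatever the lens; pixels are square), "cx", "cy" (the principal point, pixels), "k1" (the pictures are not rectified: a ray, as slopes to the right and down, at radius r is drawn at 1 + k1 r^2 times it, then the intrinsics apply), "position" and "orientation" of the camera in the world; the wrist camera has in their place "tool_from_camera" (4x4, takes a point from camera to tool coordinates, whose origin is the TCP and whose axes are the flange's). Camera axes: x right, y down, z forward; pixel columns grow to the right and rows downward; lengths in m; the calibration is good to about 2 mm. A picture is of the moment at which its call begins: read the wrist's pose just before it. camera_params takes no time and is no camera call.
- arm.job_done(): hands the job in; it is judged then, once.
Trained networks look in the newest picture that a camera, given by its name, has taken for a name from the list of things; names that differ only in an ending like _2 or _b are one class to them, and where a whole thing is asked for, a point or a joint stands for the part that bears it (a point fixed in the world has none). Each returns a list of dicts, best first, with "p" (0 to 1); they miss things now and then, are a little off and sometimes report something else, mostly with a low value. They report only what shows in the picture. A call takes as long as a camera call. They do not tell look-alikes from the thing itself.
- arm.search_frame(label, camera): "point" ([x, y, z] in m, in the coordinates of the camera as it stood for that picture, good to about 4 mm: the middle of the surface that is visible of it).
- arm.pinpoint(label, camera): "point" ([x, y, z] in m, in the coordinates of the camera as it stood for that picture, good to about 4 mm: a listed point, or the origin of a listed thing).
The state is a dict: "t": time; "q": joint angles; "qd": joint speeds; "joint_efforts": joint torques, N m; "eef_pos": TCP position; "ee_rot": TCP orientation; "force": force on the tool from outside, world axes, zero at the start; "moment": the same for the moment, N m; "width": finger opening in m; "gripper_force": force on a finger pad.
Only numpy, scipy, OpenCV 4.12 (cv2) and the standard library are available. Lean on these libraries where they do the work, as an engineer would, in place of code of your own. Each camera call takes 0.05 s, during which the arm holds its last target. There are 200 camera calls.

## Working session

There is one attempt and no reset: what is moved stays moved. The work goes in short steps, Python scripts to look and compute and a tool call to move; the robot and the scene stay as the last step left them, time stands still between calls to the robot, and variables do not carry over. Pictures are saved under pics/ and viewed, at most 10 in all, crops included, and the job is handed in when it is done.

Besides the shell and the picture viewer there is one more tool, called after "Call:" in YAML: its name, and indented under it one key for each argument. move_arm: Moves the arm, as the interface text tells. Its arguments: {"type":"object","properties":{"rows":{"type":"array","items":{"type":"object","properties":{"translation":{"type":"array","items":{"type":"number"}},"rot":{"type":"array","items":{"type":"number"}},"hand":{"type":"number"}}}},"squeeze":{"type":"number"}},"required":["rows"]}

```bash
ls; mkdir -p pics; cat > h.py <<'E'
import numpy as np, cv2
from station import arm
from scipy.spatial.transform import Rotation as R
def K(c):
    f=200/np.tan(np.radians(c['vfov'])/2); return f
def cam(name):
    c=arm.camera_params(name)
    if name=='wrist':
        s=arm.get_state(); T=np.eye(4); T[:3,:3]=R.from_euler('xyz',s['ee_rot']).as_matrix(); T[:3,3]=s['eef_pos']
        return c,T@np.array(c['tool_from_camera'])
    T=np.eye(4); o=np.array(c['orientation']); T[:3,3]=c['position']
    T[:3,:3]=o if o.shape==(3,3) else R.from_euler('xyz',o).as_matrix() 
    return c,T
def cloud(name,depth,c,T):
    f=K(c); v,u=np.mgrid[0:400,0:640]
    d=np.stack([(u-c['cx'])/f,(v-c['cy'])/f],-1); s=d.copy()
    for _ in range(15): s=d/(1+c['k1']*(s**2).sum(-1,keepdims=True))
    P=np.concatenate([s,np.ones((400,640,1))],-1)*depth[...,None]
    return P@T[:3,:3].T+T[:3,3]
def shot(name,fn=None):
    c,T=cam(name); p,d=arm.grab_frame(name)
    if fn: cv2.imwrite('pics/'+fn,p[...,::-1])
    W=cloud(name,d,c,T); W[d==0]=np.nan
    return p,d,W,T
E
python3 - <<'E'
from h import *
print(arm.get_state()); 
for n in('scene','top','wrist'): print(n,arm.camera_params(n))
for n in('top','scene'):
    p,d,W,T=shot(n,n+'0.png'); np.savez(n+'0.npz',p=p,W=W)
    for l in ['counter','stop','flap_edge','spindle','knob','plate','nose','dishes','dish','pen','bottle','tally','beaker']:
        print(n,l,[(round(r['p'],2),np.round(T[:3,:3]@r['point']+T[:3,3],3).tolist()) for r in arm.pinpoint(l,n)[:3]])
E
```

```text
pics
{'t': 0.0, 'q': array([ 1.45707740e+00,  3.59414156e-01,  1.10712056e-02, -3.47538043e-04,
       -1.22411279e+00, -2.88084819e-01]), 'qd': array([ 0.00029431,  0.00072318,  0.00089183,  0.0007121 , -0.00125277,
       -0.00039841]), 'joint_efforts': array([ 1.37873467e-04, -5.82716703e+01,  2.93067563e+01,  6.99720472e+00,
        7.19439398e-03, -1.55749526e-04]), 'eef_pos': array([0.26382966, 0.62079942, 0.23961088]), 'ee_rot': array([ 3.13990879e+00, -1.58270366e-04, -4.01921967e-01]), 'force': array([0.7482725 , 0.29974549, 1.05901559]), 'moment': array([ 0.03724186, -0.01888054, -0.01151559]), 'gripper_force': 0.0, 'width': 0.08780781106770487}
scene {'vfov': 55.54659862400887, 'cx': 322.93760569906505, 'cy': 201.07139587807484, 'k1': -0.09291439988252416, 'position': array([ 1.05089946, -0.75893208,  0.95927797]), 'orientation': array([-2.31984435, -0.00665753,  0.6342389 ])}
top {'vfov': 52.870035264287544, 'cx': 317.5584073706966, 'cy': 196.56395967798838, 'k1': 0.011015061038025416, 'position': array([0.40374918, 0.01663379, 1.16172294]), 'orientation': array([-3.04313
[... 1156 characters left out ...]
, 0.023, 0.003])]
scene stop [(0.97, [0.61, 0.014, 0.044])]
scene flap_edge [(0.85, [0.569, 0.015, 0.054]), (0.53, [0.623, -0.3, -0.002]), (0.28, [0.644, 0.312, -0.0])]
scene spindle [(0.46, [0.652, 0.098, 0.082])]
scene knob [(0.63, [0.355, 0.355, -0.004]), (0.42, [0.423, 0.31, 0.001]), (0.15, [0.48, -0.322, -0.002])]
scene plate [(0.95, [0.423, -0.323, -0.007])]
scene nose [(0.64, [0.479, -0.323, 0.0])]
scene dishes [(0.72, [0.645, 0.314, 0.0])]
scene dish [(0.63, [0.622, -0.3, 0.001])]
scene pen [(0.49, [0.445, 0.431, 0.002]), (0.36, [0.61, 0.014, 0.046])]
scene bottle [(0.66, [0.568, -0.485, -0.003])]
scene tally [(0.73, [0.458, -0.449, 0.0])]
scene beaker [(0.81, [0.596, 0.486, 0.005])]
```

View pics/top0.png

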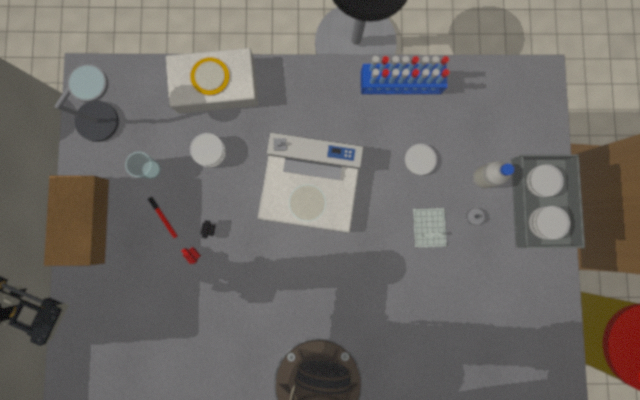

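View pics/scene0.png

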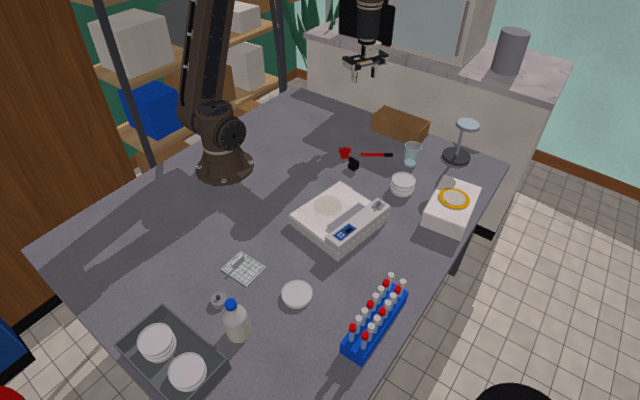

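The top view shows the black knob at about (208,230), with the red look-alike at (190,256). The plate is at (430,227), and the counter is at (310,180), turned slightly. The scene view agrees with this. Next I'll look at the knob closely with the wrist camera.

Call:
move_arm:
  rows:
    - {"translation": [28, 21, 0]}
    - {"translation": [28, 21, 0]}
    - {"translation": [28, 21, 0]}
    - {"translation": [28, 21, 0]}
    - {"translation": [28, 21, 0]}
    - {"translation": [28, 21, 0]}
    - {"translation": [28, 21, 0]}
    - {"translation": [28, 21, 0]}

```text
validation failed for argument at $.ro...
```

```bash
python3 - <<'E'
from h import *
s=arm.get_state();print(s['t'],s['eef_pos'],s['ee_rot'])
p,d,W,T=shot('wrist','w1.png'); np.savez('w1.npz',p=p,W=W)
for l in ['knob']:
    print([(round(r['p'],2),np.round(T[:3,:3]@r['point']+T[:3,3],3).tolist()) for r in arm.pinpoint(l,'wrist')])
m=np.isfinite(W[...,2])
# bar top points
k=m&(abs(W[...,2]-.045)<.006)&(np.hypot(W[...,0]-.425,W[...,1]-.312)<.045)
P=W[k][:,:2].astype(np.float32); print(len(P),W[k][:,2].mean(),cv2.minAreaRect(P), p[k].mean(0))
E
```

```text
1.4 [0.26397138 0.62120842 0.2405356 ] [ 3.14153368e+00 -1.04981826e-05 -4.01784071e-01]
[]
0 nan ((0.0, 0.0), (0.0, 0.0), 0.0) [nan nan nan]<stdin>:9: RuntimeWarning: Mean of empty slice.
  ret = ret.dtype.type(ret / rcount)
  ret = um.true_divide(
```

Every row needs all its fields.

Call:
move_arm:
  rows:
    - {"translation": [28, 21, 0], "rot": [0, 0, 0], "hand": 0}
    - {"translation": [28, 21, 0], "rot": [0, 0, 0], "hand": 0}
    - {"translation": [28, 21, 0], "rot": [0, 0, 0], "hand": 0}
    - {"translation": [28, 21, 0], "rot": [0, 0, 0], "hand": 0}
    - {"translation": [28, 21, 0], "rot": [0, 0, 0], "hand": 0}
    - {"translation": [28, 21, 0], "rot": [0, 0, 0], "hand": 0}
    - {"translation": [28, 21, 0], "rot": [0, 0, 0], "hand": 0}
    - {"translation": [28, 21, 0], "rot": [0, 0, 0], "hand": 0}

```text
t: 2.17
eef_pos: [0.4318, 0.3311, 0.241]
ee_rot: [-3.141, -0.0, -0.401]
force: [1.0, 0.0, 0.1]
width: 0.0878
gripper_force: 0.0
```

```bash
cat > k.py <<'E'
from h import *
s=arm.get_state();print(s['t'],s['eef_pos'],s['ee_rot'])
p,d,W,T=shot('wrist','w1.png'); np.savez('w1.npz',p=p,W=W)
for l in ['knob']:
    print([(round(r['p'],2),np.round(T[:3,:3]@r['point']+T[:3,3],3).tolist()) for r in arm.pinpoint(l,'wrist')])
m=np.isfinite(W[...,2])
k=m&(abs(W[...,2]-.045)<.006)&(np.hypot(W[...,0]-.425,W[...,1]-.312)<.045)
P=W[k][:,:2].astype(np.float32); print(len(P))
if len(P): print(W[k][:,2].mean(),cv2.minAreaRect(P), p[k].mean(0))
E
python3 k.py
```

```text
2.1667 [0.4317571  0.33105422 0.24098044] [-3.14077553e+00 -1.85152206e-04 -4.01357857e-01]
[(0.94, [0.425, 0.311, 0.004]), (0.76, [0.353, 0.354, -0.001])]
574
0.04524498405309845 ((0.42531856894493103, 0.310674250125885), (0.011993272230029106, 0.0499996542930603), 80.18480682373047) [53.6010453  53.29965157 55.58710801]
```

Call:
move_arm:
  rows:
    - {"translation": [0.2, 2.1, 4], "rot": [0, 0, -6.6], "hand": 0}
    - {"translation": [0.2, 2.1, 8], "rot": [0, 0, -13.2], "hand": 0}
    - {"translation": [0.2, 2.1, 12], "rot": [0, 0, -13.2], "hand": 0}
    - {"translation": [0.2, 2.1, 16], "rot": [0, 0, -13.2], "hand": 0}
    - {"translation": [0.2, 2.1, 18], "rot": [0, 0, -13.2], "hand": 0}
    - {"translation": [0.2, 2.1, 19.5], "rot": [0, 0, -13.2], "hand": 0}
    - {"translation": [0.2, 2.1, 20.4], "rot": [0, 0, -13.2], "hand": 0}
    - {"translation": [0.2, 2.1, 20.4], "rot": [0, 0, -13.2], "hand": 0}
  squeeze: 25

```text
t: 2.93
eef_pos: [0.4241, 0.3122, 0.0348]
ee_rot: [3.139, 0.001, -0.171]
force: [-0.8, 1.1, -0.5]
width: 0.0882
gripper_force: 0.0
```

```bash
python3 - <<'E'
from h import *
s=arm.get_state();print(s['t'],s['eef_pos'],s['ee_rot'])
z=np.load('top0.npz');W=z['W']
m=(W[...,0]>.35)&(W[...,0]<.75)&(abs(W[...,1]-.02)<.18)
for h in(.045,.056,.075):
    k=m&(abs(W[...,2]-h)<.005);P=W[k][:,:2].astype(np.float32);print(h,len(P),cv2.minAreaRect(P))
E
```

```text
2.9333 [0.42411717 0.31215176 0.03481461] [ 3.13871784e+00  1.38445486e-03 -1.71447593e-01]
0.045 4845 ((0.5233085751533508, 0.02754279226064682), (0.2595718204975128, 0.180843785405159), 81.31525421142578)
0.056 847 ((0.5359046459197998, 0.020582929253578186), (0.2479763925075531, 0.15776191651821136), 82.55827331542969)
0.075 1915 ((0.641182541847229, 0.008654266595840454), (0.2599731981754303, 0.06084049865603447), 81.38211059570312)
```

Call:
move_arm:
  rows:
    - {"translation": [0.1, 0.1, -0.1], "rot": [0, 0, 0], "hand": 0}
    - {"translation": [0.1, 0.1, -0.1], "rot": [0, 0, 0], "hand": 1}
    - {"translation": [0.1, 0.1, -0.1], "rot": [0, 0, 0], "hand": 1}
    - {"translation": [0.1, 0.1, -0.1], "rot": [0, 0, 0], "hand": 1}
    - {"translation": [0.1, 0.1, -0.1], "rot": [0, 0, 0], "hand": 1}
    - {"translation": [0.1, 0.1, -0.1], "rot": [0, 0, 0], "hand": 1}
    - {"translation": [0.1, 0.1, -0.1], "rot": [0, 0, 0], "hand": 1}
    - {"translation": [0.1, 0.1, -0.1], "rot": [0, 0, 0], "hand": 1}
  squeeze: 25

```text
t: 3.6
eef_pos: [0.4257, 0.3116, 0.0377]
ee_rot: [-3.141, -0.0, -0.171]
force: [0.5, 0.2, -0.3]
width: 0.0465
gripper_force: 0.0
```

Call:
move_arm:
  rows:
    - {"translation": [0, 0, 0.05], "rot": [0, 0, 0], "hand": 1}
    - {"translation": [0, 0, 0.05], "rot": [0, 0, 0], "hand": 1}
    - {"translation": [0, 0, 0.05], "rot": [0, 0, 0], "hand": 1}
    - {"translation": [0, 0, 0.05], "rot": [0, 0, 0], "hand": 1}
    - {"translation": [0, 0, 0.05], "rot": [0, 0, 0], "hand": 1}
    - {"translation": [0, 0, 0.05], "rot": [0, 0, 0], "hand": 1}
    - {"translation": [0, 0, 0.05], "rot": [0, 0, 0], "hand": 1}
  squeeze: 25

```text
t: 4.18
eef_pos: [0.4256, 0.3115, 0.037]
ee_rot: [3.142, 0.0, -0.171]
force: [-0.1, -0.7, -0.0]
width: 0.012
gripper_force: 25.0
```

Call:
move_arm:
  rows:
    - {"translation": [0, 0, -3], "rot": [0, 0, 0], "hand": 1}
    - {"translation": [1, 0.5, -7], "rot": [0, 0, 0], "hand": 1}
    - {"translation": [4, 2, -10], "rot": [0, 0, 0], "hand": 1}
    - {"translation": [7, 3, -13], "rot": [0, 0, 0], "hand": 1}
    - {"translation": [10.5, 4, -15], "rot": [0, 0, 0], "hand": 1}
    - {"translation": [14, 5, -16], "rot": [0, 0, 0], "hand": 1}
    - {"translation": [17.5, 6, -16], "rot": [0, 0, 0], "hand": 1}
    - {"translation": [21, 7, -16], "rot": [0, 0, 0], "hand": 1}
  squeeze: 25

```text
t: 4.85
eef_pos: [0.6225, 0.206, 0.1985]
ee_rot: [-3.14, -0.002, -0.171]
force: [-0.4, 2.4, -1.4]
width: 0.0117
gripper_force: 25.0
```

Call:
move_arm:
  rows:
    - {"translation": [2, 0.5, 0], "rot": [0, 0, 0], "hand": 1}
    - {"translation": [2, 0.5, 0], "rot": [0, 0, 0], "hand": 1}
    - {"translation": [2, 0.5, 0], "rot": [0, 0, 0], "hand": 1}
    - {"translation": [2, 0.5, 0], "rot": [0, 0, 0], "hand": 1}

```text
t: 5.18
eef_pos: [0.6389, 0.1983, 0.1964]
ee_rot: [3.141, 0.001, -0.172]
force: [-0.2, 0.9, -1.3]
width: 0.0121
gripper_force: 25.0
```

```bash
cat > s.py <<'E'
from h import *
import sys
s=arm.get_state();print(s['t'],s['eef_pos'],s['ee_rot'],s['width'])
p,d,W,T=shot('wrist',sys.argv[1]+'.png'); np.savez(sys.argv[1]+'.npz',p=p,W=W)
print([(round(r['p'],2),np.round(T[:3,:3]@r['point']+T[:3,3],4).tolist()) for r in arm.pinpoint('spindle','wrist')])
c=np.array([.652,.105])
near=np.hypot(W[...,0]-c[0],W[...,1]-c[1])<.04
def rect(lo,hi,n):
    k=near&(W[...,2]>lo)&(W[...,2]<hi);P=W[k][:,:2].astype(np.float32);print(n,len(P),len(P) and (np.median(W[k][:,2]),cv2.minAreaRect(P)))
print(np.histogram(W[near][:,2],np.arange(.07,.105,.002)))
rect(.077,.082,'flange');rect(.094,.1,'top')
for lo,hi,n in((.0725,.0765,'block'),(.043,.047,'stage'),(.053,.059,'flap')):
    k=(W[...,2]>lo)&(W[...,2]<hi)&(W[...,0]>.4);P=W[k][:,:2].astype(np.float32);print(n,len(P),np.median(W[k][:,2]),cv2.minAreaRect(P))
E
python3 s.py w2
```

```text
5.1833 [0.63893846 0.19830041 0.19641044] [ 3.14104343e+00  1.08070610e-03 -1.71909592e-01] 0.012099957311832435
[(0.79, [0.654, 0.1024, 0.0797])]
(array([  58,  220, 3051, 1089, 1106,  357,   16,   19,   23,   19,   25,
         31,   82,  128,   32,    1,    0]), array([0.07 , 0.072, 0.074, 0.076, 0.078, 0.08 , 0.082, 0.084, 0.086,
       0.088, 0.09 , 0.092, 0.094, 0.096, 0.098, 0.1  , 0.102, 0.104]))
flange 1582 (np.float64(0.07947755831649567), ((0.6557521820068359, 0.09857240319252014), (0.06632163375616074, 0.054754700511693954), 81.62926483154297))
top 242 (np.float64(0.09706985102664742), ((0.6559743881225586, 0.10310087352991104), (0.012599906884133816, 0.011932487599551678), 5.331287860870361))
block 14936 0.07540042046974949 ((0.7000306844711304, 0.16740316152572632), (0.5279357433319092, 0.10493827611207962), 67.73882293701172)
stage 14016 0.045541289021390124 ((0.6287206411361694, 0.16521286964416504), (0.5753769874572754, 0.28026413917541504), 70.58856964111328)
flap 7355 0.0564118795435441 ((0.6781082153320312, 0.18237777054309845), (0.5413312315940857, 0.21188735961914062), 86.96369171142578)
```

View pics/w2.png

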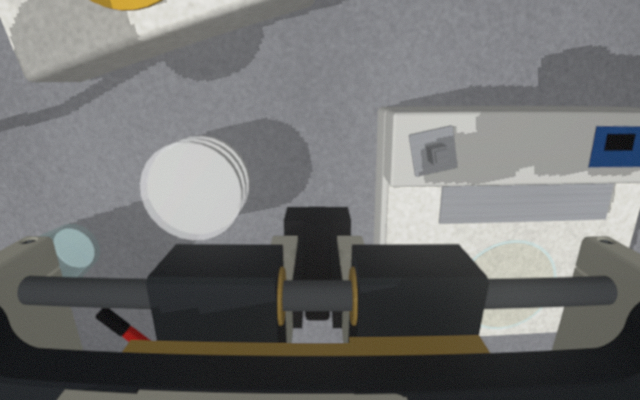

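The wrist view shows the grey flange at about (434,150), turned relative to the block, with the spindle at its centre. I'll fit the flange by colour.

```bash
cat > f.py <<'E'
from h import *
import sys
z=np.load(sys.argv[1]+'.npz');p=z['p'].astype(int);W=z['W']
c=np.array([.6553,.103]);r=np.hypot(W[...,0]-c[0],W[...,1]-c[1])
near=(r<.032)&(W[...,2]>.073)&(W[...,2]<.1)
g=p.mean(-1)
v,u=np.where(near);y0,y1,x0,x1=v.min(),v.max(),u.min(),u.max()
import cv2
im=cv2.resize(p[y0-5:y1+6,x0-5:x1+6].astype(np.uint8)[...,::-1],None,fx=7,fy=7,interpolation=cv2.INTER_CUBIC)
cv2.imwrite('pics/'+sys.argv[1]+'c.png',im);print(y0,y1,x0,x1)
P=W[near];Z=P[:,2]
# flange by height .0775-.0815: fit square 34mm: maximise separation flange vs block height
from scipy.optimize import minimize
def cost(a):
    th=a[2];q=(W[near][:,:2]-a[:2])@np.array([[np.cos(th),-np.sin(th)],[np.sin(th),np.cos(th)]])
    ins=np.abs(q).max(1)<.017
    G=g[near]
    return G[ins].var()*ins.sum()+G[~ins].var()*(~ins).sum()
def cost2(a):
    th=a[2];q=(W[near][:,:2]-a[:2])@np.array([[np.cos(th),-np.sin(th)],[np.sin(th),np.cos(th)]])
    m=np.abs(q).max(1);ok=(m>.0085)
    ins=m<.017; Zc=np.clip(Z,.072,.082)
    return sum(Zc[ok&s].var()*(ok&s).sum() for s in(ins,~ins))
for C in(cost,cost2):
    best=min((minimize(C,[*c,t],method='Nelder-Mead',options=dict(initial_simplex=[[*c,t],[c[0]+.003,c[1],t],[c[0],c[1]+.003,t],[*c,t+.15]])) for t in np.radians(np.arange(-45,45,15))),key=lambda o:o.fun)
    print(best.x[:2],np.degrees(best.x[2]),best.fun)
k=near&(W[...,2]>.094);print('top',W[k].mean(0), np.ptp(W[k],0))
E
python3 f.py w2
```

```text
111 186 391 472
[0.65188512 0.09821401] -12.507658489562916 1951789.6628674094
[0.65527357 0.10264962] 2.9653651218457386 0.0029694696128208125
top [0.65635963 0.10374289 0.09661124] [0.01243664 0.01275275 0.00537855]
```

View pics/w2c.png

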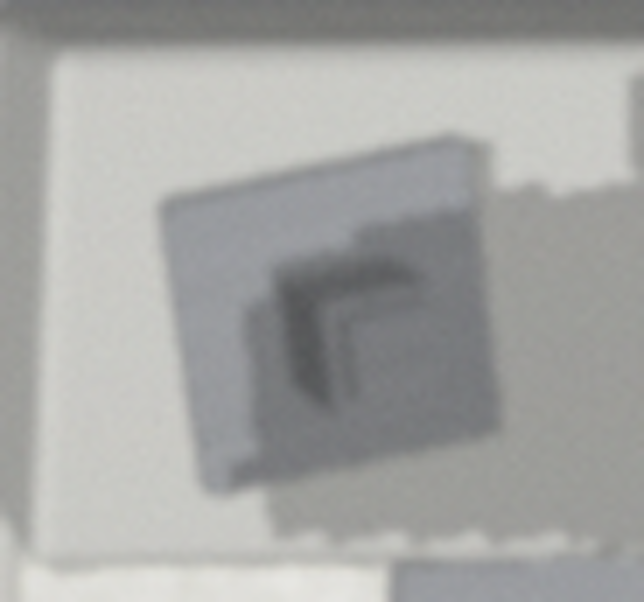

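The crop shows the flange's corners at about (163,204), (460,137), (500,432) and (207,490), out of square with the block. I'll turn these into positions.

```bash
cat >> h.py <<'E'
def rays(uv,c,T,z):
    f=K(c);k=np.array([[f,0,c['cx']],[0,f,c['cy']],[0,0,1.]])
    d=(np.asarray(uv,float)-[c['cx'],c['cy']])/f; s=d.copy()
    for _ in range(20): s=d/(1+c['k1']*(s**2).sum(-1,keepdims=True))
    D=np.c_[s,np.ones(len(s))]@T[:3,:3].T
    return T[:3,3]+D*((z-T[2,3])/D[:,2:])
E
python3 - <<'E'
from h import *
c,T=cam('wrist')
crop=np.array([(163,204),(460,137),(500,432),(207,490)])
uv=(crop+.5)/7-.5+[391-5,111-5]
Q=rays(uv,c,T,.079)[:,:2];print(Q,Q.mean(0))
for i in range(4):
    e=Q[(i+1)%4]-Q[i];print(np.linalg.norm(e),np.degrees(np.arctan2(e[1],e[0]))%90)
z=np.load('w2.npz');W=z['W']
# block top: rear/front edges & left side
k=(abs(W[...,2]-.0752)<.003)&(W[...,0]>.58)&(W[...,0]<.72)&(W[...,1]<.16)
P=W[k][:,:2].astype(np.float32);print(len(P),cv2.minAreaRect(P))
E
```

```text
[[0.67124546 0.12139467]
 [0.67322705 0.08846081]
 [0.6394579  0.08593533]
 [0.63829424 0.11949833]] [0.65555616 0.10382229]
0.03299341575209813 3.443255687939356
0.0338634518328309 4.277006017680975
0.03358316542831472 1.9857043195539745
0.03300574659048169 3.2937384537392043
16323 ((0.644039511680603, 0.027111798524856567), (0.2182692438364029, 0.06056954711675644), 81.2197036743164)
```

Call:
move_arm:
  rows:
    - {"translation": [1, 3, 0], "rot": [0, 0, -6.5], "hand": 1}
    - {"translation": [2.5, 6, 1], "rot": [0, 0, -13], "hand": 1}
    - {"translation": [3.26, 9, 2.5], "rot": [0, 0, -13], "hand": 1}
    - {"translation": [3.26, 9, 4.5], "rot": [0, 0, -13], "hand": 1}
    - {"translation": [3.26, 9, 5.1], "rot": [0, 0, -13], "hand": 1}
    - {"translation": [3.26, 9, 5.1], "rot": [0, 0, -13], "hand": 1}
    - {"translation": [3.26, 9, 5.1], "rot": [0, 0, -13], "hand": 1}
    - {"translation": [3.26, 9, 5.1], "rot": [0, 0, -13], "hand": 1}

```text
t: 5.95
eef_pos: [0.6568, 0.1056, 0.1475]
ee_rot: [-3.141, -0.002, 0.057]
force: [1.7, -0.0, -1.1]
width: 0.0123
gripper_force: 25.0
```

```bash
python3 - <<'E'
from h import *
s=arm.get_state();print(s['eef_pos'],s['ee_rot'],s['force'])
p,d,W,T=shot('wrist','w3.png');np.savez('w3.npz',p=p,W=W)
k=(np.hypot(W[...,0]-.655,W[...,1]-.104)<.026)&(W[...,2]>.077)&(W[...,2]<.082);print(k.sum())
g=p.mean(-1)
P=W[k][:,:2].astype(np.float32);print(cv2.minAreaRect(P),P.min(0),P.max(0))
E
```

```text
[0.65678007 0.10562453 0.14750719] [-3.14122215e+00 -1.93349540e-03  5.72516698e-02] [ 1.74271077 -0.04947601 -1.12351806]
843
((0.6673048734664917, 0.09926371276378632), (0.04319751635193825, 0.018692290410399437), 81.75786590576172) [0.65495896 0.07922789] [0.67593294 0.12052196]
```

View pics/w3.png

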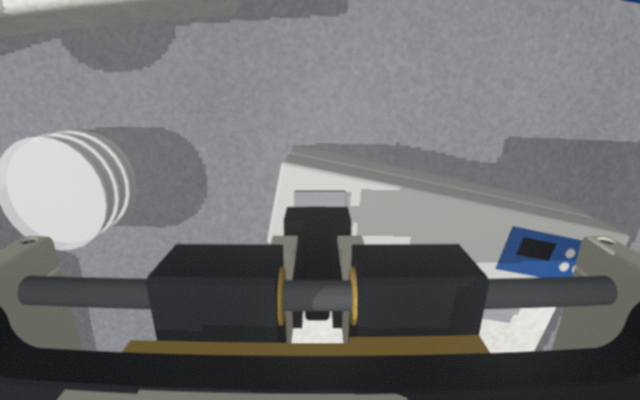

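The view shows the flange peeking out beyond the hub at u 294–349 and v 190–207, with its far edge parallel to the hub. I'll measure the offset at sub-pixel accuracy.

```bash
python3 - <<'E'
from h import *
g=np.load('w3.npz')['p'].astype(float)
print(g[198,286:358].mean(-1).astype(int)); print(g[222,278:358].mean(-1).astype(int)); print(g[182:214,322].mean(-1).astype(int)); print([int(np.argmax(np.diff(g[183:198,u].mean(-1)))) for u in range(298,346,4)])
print(g[192:204:3,286:302].mean(-1).astype(int),g[192:204:3,342:356].mean(-1).astype(int))
c,T=cam('wrist');s=arm.get_state();print(s['eef_pos'],s['ee_rot'])
Q=rays([(294,198),(349,198),(321.5,190)],c,T,.079)
H=rays([(284.5,222),(351.5,222)],c,T,s['eef_pos'][2]-.037)
Rt=R.from_euler('xyz',s['ee_rot']).as_matrix()
print(((Q-s['eef_pos'])@Rt*1e3).round(2));print(((H-s['eef_pos'])@Rt*1e3).round(2))
E
```

```text
[208 208 209 209 208 208 206 194 178 165 161 161 161 162 161 163 162 162
 162 163 162 161 163 162 162 163 160 161 162 162 162 162 164 162 164 162
 162 160 164 163 162 162 164 163 162 164 164 164 163 163 163 164 164 163
 164 163 166 164 159 153 152 158 163 172 190 204 208 209 210 207 210 210]
[208 208 205 208 192 152  93  56  46  49  50  48  51  51  51  48  49  48
  48  52  47  50  48  49  47  48  43  44  44  42  46  46  44  45  44  49
  46  47  44  47  46  41  44  46  43  45  45  41  43  47  43  44  44  44
  45  49  45  45  47  47  48  47  48  45  44  50  43  47  46  43  46  50
  83 128 160 179 182 177 174 166]
[210 212 210 208 209 208 207 191 155 138 151 162 165 164 162 165 162 164
 165 164 165 167 162 149 116  73  51  47  49  46  49  46]
[8, 8, 8, 8, 9, 8, 8, 8, 8, 9, 9, 8]
[[211 209 209 209 209 209 206 194 173 157 150 149 147 149 148 151]
 [209 208 209 208 208 207 206 192 173 165 161 162 161 163 164 164]
 [208 208 209 209 208 208 206 194 178 165 161 161 161 162 161 163]
 [208 208 211 208 210 208 205 195 181 169 165 164 163 165 163 164]] [[153 153 152 152 161 172 177 179 182 195 208 209 208 208]
 [165 164 161 149 149 158 161 165 173 191 204 210 208 207]
 [166 164 159 153 152 158 163 172 190 204 208 209 210 207]
 [166 164 156 151 152 158 161 173 190 205 208 210 209 210]]
[0.65680036 0.10559272 0.14752057] [-3.14107572e+00 -2.06871839e-03  5.71735221e-02]
[[ 10.5  -14.09  68.55]
 [ 10.53  21.69  68.53]
 [ 15.95   3.77  68.55]]
[[  6.51 -17.55  37.02]
 [  6.54  20.44  37.  ]]
```

Call:
move_arm:
  rows:
    - {"translation": [-0.1, 0.15, 0], "rot": [0, 0, 0], "hand": 1}
    - {"translation": [-0.1, 0.15, 0.5], "rot": [0, 0, 0], "hand": 1}
    - {"translation": [-0.1, 0.15, 0.9], "rot": [0, 0, 0], "hand": 1}
    - {"translation": [-0.1, 0.15, 1.2], "rot": [0, 0, 0], "hand": 1}
    - {"translation": [-0.1, 0.15, 1.5], "rot": [0, 0, 0], "hand": 1}
    - {"translation": [-0.1, 0.15, 1.75], "rot": [0, 0, 0], "hand": 1}
    - {"translation": [-0.1, 0.15, 1.9], "rot": [0, 0, 0], "hand": 1}
    - {"translation": [-0.1, 0.15, 1.9], "rot": [0, 0, 0], "hand": 1}

```text
t: 6.67
eef_pos: [0.6551, 0.1025, 0.1265]
ee_rot: [3.141, 0.001, 0.055]
force: [0.0, -0.1, -0.8]
width: 0.0117
gripper_force: 25.0
```

Call:
move_arm:
  rows:
    - {"translation": [0, 0, 0.3], "rot": [0, 0, 0], "hand": 1}
    - {"translation": [0, 0, 0.6], "rot": [0, 0, 0], "hand": 1}
    - {"translation": [0, 0, 0.85], "rot": [0, 0, 0], "hand": 1}
    - {"translation": [0, 0, 1.05], "rot": [0, 0, 0], "hand": 1}
    - {"translation": [0, 0, 1.15], "rot": [0, 0, 0], "hand": 1}
    - {"translation": [0, 0, 1.15], "rot": [0, 0, 0], "hand": 1}

```text
t: 7.17
eef_pos: [0.6553, 0.1026, 0.116]
ee_rot: [3.141, -0.0, 0.056]
force: [-1.7, -0.4, 2.7]
width: 0.0123
gripper_force: 25.0
```

Call:
move_arm:
  rows:
    - {"translation": [0, 0, 0.1], "rot": [0, 0, 0], "hand": 1}
    - {"translation": [0, 0, 0.15], "rot": [0, 0, 0], "hand": 1}
    - {"translation": [0, 0, 0.1], "rot": [0, 0, 0], "hand": 1}

```text
t: 7.42
eef_pos: [0.6554, 0.1026, 0.116]
ee_rot: [3.141, -0.001, 0.056]
force: [-2.6, -0.2, 5.2]
width: 0.0118
gripper_force: 25.0
```

Call:
move_arm:
  rows:
    - {"translation": [0, 0, -0.1], "rot": [0, 0, 0], "hand": 0.5}
    - {"translation": [0, 0, -0.1], "rot": [0, 0, 0], "hand": 0.5}
    - {"translation": [0, 0, -0.1], "rot": [0, 0, 0], "hand": 0.5}
    - {"translation": [0, 0, -0.1], "rot": [0, 0, 0], "hand": 0.5}
    - {"translation": [0, 0, -2], "rot": [0, 0, 0], "hand": 0.5}
    - {"translation": [0, 0, -5], "rot": [0, 0, 0], "hand": 0.5}
    - {"translation": [0, 0, -8], "rot": [0, 0, 0], "hand": 0.5}
    - {"translation": [-2, 2, -10], "rot": [0, 0, 0], "hand": 0.5}

```text
t: 8.08
eef_pos: [0.6394, 0.0837, 0.2165]
ee_rot: [3.141, -0.003, 0.058]
force: [1.1, -0.7, 0.6]
width: 0.0435
gripper_force: 0.0
```

```bash
python3 - <<'E'
from h import *
s=arm.get_state();print(s['t'],s['eef_pos'],s['ee_rot'],s['width'])
p,d,W,T=shot('wrist','w4.png');np.savez('w4.npz',p=p,W=W)
near=np.hypot(W[...,0]-.6555,W[...,1]-.1035)<.035
for lo,hi in((.118,.13),(.096,.102)):
    k=near&(W[...,2]>lo)&(W[...,2]<hi);P=W[k][:,:2].astype(np.float32);print(len(P),W[k][:,2].mean() if len(P) else 0,cv2.minAreaRect(P) if len(P) else 0)
E
```

```text
8.0833 [0.63942337 0.08371695 0.21650062] [ 3.14142372 -0.00315421  0.05775131] 0.04352217351400809
1147 0.12423745039534116 ((0.6549157500267029, 0.10207908600568771), (0.04976120591163635, 0.01205561961978674), 3.3365731239318848)
1089 0.10050006638889818 ((0.658402681350708, 0.1020880714058876), (0.041644614189863205, 0.03316003829240799), 3.239887237548828)
```

```bash
python3 - <<'E'
from h import *
s=arm.get_state();print(s['q'],s['ee_rot'])
z=np.load('top0.npz');W=z['W']
for lo,hi in((.002,.007),(.026,.04)):
    k=(W[...,2]>lo)&(W[...,2]<hi)&(abs(W[...,0]-.432)<.075)&(abs(W[...,1]+.324)<.06);P=W[k][:,:2].astype(np.float32);print(len(P),cv2.minAreaRect(P) if len(P) else 0)
E
```

```text
[ 0.42911945  0.31287352 -0.10146065  0.00157457 -1.15081416  1.19714314] [-3.14087308 -0.00578397  0.05610214]
848 ((0.4312402904033661, -0.32456451654434204), (0.15113681554794312, 0.11701133102178574), 1.804194450378418)
55 ((0.4088623523712158, -0.32120174169540405), (0.050401199609041214, 0.0056314305402338505), 89.78504180908203)
```

Call:
move_arm:
  rows:
    - {"translation": [-2, 3, -1], "rot": [0, 0, 7], "hand": 0.5}
    - {"translation": [-4, 6.1, -2], "rot": [0, 0, 14], "hand": 0.5}
    - {"translation": [-6, 9.2, -2], "rot": [0, 0, 21], "hand": 0.5}
    - {"translation": [-8, 12.3, -2], "rot": [0, 0, 28], "hand": 0.5}
    - {"translation": [-10, 15.4, -2], "rot": [0, 0, 35], "hand": 0.5}
    - {"translation": [-12, 18.5, -2], "rot": [0, 0, 42], "hand": 0.5}
    - {"translation": [-14, 21.6, -2], "rot": [0, 0, 49], "hand": 0.5}
    - {"translation": [-15.6, 24.5, -2], "rot": [0, 0, 55], "hand": 0.5}

```text
t: 8.8
eef_pos: [0.4926, -0.1731, 0.2345]
ee_rot: [-3.141, 0.0, -0.911]
force: [0.6, 0.1, -1.0]
width: 0.0437
gripper_force: 0.0
```

Call:
move_arm:
  rows:
    - {"translation": [1.2, 2.8, 0], "rot": [0, 0, 7], "hand": 0.5}
    - {"translation": [2.4, 5.6, 0], "rot": [0, 0, 14], "hand": 0.5}
    - {"translation": [3.6, 8.4, 0], "rot": [0, 0, 21], "hand": 0.5}
    - {"translation": [4.8, 11.2, 0], "rot": [0, 0, 28], "hand": 0.5}
    - {"translation": [6, 14, 0], "rot": [0, 0, 34], "hand": 0.5}
    - {"translation": [7.2, 16.7, 0], "rot": [0, 0, 38.4], "hand": 0.5}
    - {"translation": [7.2, 16.7, 0], "rot": [0, 0, 38.4], "hand": 0.5}
    - {"translation": [7.2, 16.7, 0], "rot": [0, 0, 38.4], "hand": 0.5}

```text
t: 9.47
eef_pos: [0.4065, -0.3326, 0.2341]
ee_rot: [3.141, 0.0, -1.577]
force: [1.0, 0.0, -0.3]
width: 0.0441
gripper_force: 0.0
```

```bash
cat > pl.py <<'E'
from h import *
s=arm.get_state();print(s['t'],s['eef_pos'],s['ee_rot'],s['width'])
p,d,W,T=shot('wrist','w5.png');np.savez('w5.npz',p=p,W=W)
for lo,hi in((.002,.007),(.029,.036)):
    k=(W[...,2]>lo)&(W[...,2]<hi)&(abs(W[...,0]-.432)<.075)&(abs(W[...,1]+.324)<.06);P=W[k][:,:2].astype(np.float32);print(len(P),cv2.minAreaRect(P) if len(P) else 0,W[k][:,2].mean())
E
python3 pl.py
```

```text
9.4667 [ 0.40653419 -0.33260129  0.23414086] [ 3.14113012e+00  2.70340467e-04 -1.57747779e+00] 0.04408813485776784
7561 ((0.432012677192688, -0.32407647371292114), (0.1495850682258606, 0.11973126977682114), 0.13771452009677887) 0.004621027984430126
365 ((0.4086569845676422, -0.3248338997364044), (0.007965967990458012, 0.050063613802194595), 1.4733635187149048) 0.03260018724003678
```

View pics/w5.png

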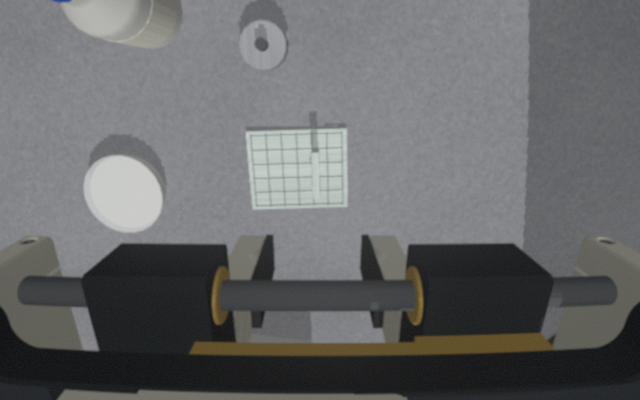

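The wrist view shows the plate at u 247–348 and v 128–208. Its rib is at u≈315, nearer the right edge (world −x), so the front edge faces world +x. Next I'll segment the plate.

```bash
python3 - <<'E'
from h import *
z=np.load('w5.npz');p=z['p'].astype(int);W=z['W']
m=np.zeros((400,640),np.uint8);g=p.mean(-1)
print(g[100:240:10,298].astype(int))
hs=(p[...,1]-p[...,0]);print(hs[170,230:360:6],g[170,230:360:6].astype(int))
m[(g>150)]=255
m[:115]=0;m[225:]=0;m[:,:235]=0;m[:,360:]=0
m=cv2.morphologyEx(m,cv2.MORPH_CLOSE,np.ones((9,9)))
cs,_=cv2.findContours(m,cv2.RETR_EXTERNAL,cv2.CHAIN_APPROX_NONE);c=max(cs,key=cv2.contourArea)[:,0]
cc,T=cam('wrist')
Q=rays(c,cc,T,.004)[:,:2];r=cv2.minAreaRect(Q.astype(np.float32));print(r,cv2.boundingRect(c))
a=cv2.approxPolyDP(c.reshape(-1,1,2),6,True)[:,0];A=rays(a,cc,T,.004)[:,:2];print(a.tolist(),A.round(4).tolist())
for i in range(len(A)):
    e=A[(i+1)%len(A)]-A[i];print(np.linalg.norm(e).round(4),np.degrees(np.arctan2(e[1],e[0])).round(2))
E
```

```text
[140 137 135 179 192 184 179 179 169 154 172 146 141 137]
[ 1 -1  1  6 10 11  9 12 11 12 10 10 11 12 12 10 11 10 11 12  3  1] [135 133 140 161 179 199 193 199 199 192 198 192 198 198 194 198 184 195
 196 194 140 139]
((0.4284740388393402, -0.32254302501678467), (0.11202128231525421, 0.0912984237074852), 1.4554009437561035) (245, 128, 104, 82)
[[347, 129], [246, 131], [252, 209], [346, 207]] [[0.3744, -0.3682], [0.4837, -0.3667], [0.4825, -0.2769], [0.3737, -0.2789]]
0.1093 0.8
0.0898 90.78
0.1088 -178.92
0.0893 -89.55
```

Call:
move_arm:
  rows:
    - {"translation": [-0.86, -0.22, 4], "rot": [0, 0, -1.3], "hand": 0.5}
    - {"translation": [-0.86, -0.22, 8], "rot": [0, 0, -1.3], "hand": 0.5}
    - {"translation": [-0.86, -0.22, 12], "rot": [0, 0, -1.3], "hand": 0.5}
    - {"translation": [-0.86, -0.22, 16], "rot": [0, 0, -1.3], "hand": 0.5}
    - {"translation": [-0.86, -0.22, 19], "rot": [0, 0, -1.3], "hand": 0.5}
    - {"translation": [-0.86, -0.22, 20.6], "rot": [0, 0, -1.3], "hand": 0.5}
    - {"translation": [-0.86, -0.22, 21.2], "rot": [0, 0, -1.3], "hand": 0.5}
    - {"translation": [-0.86, -0.22, 21.2], "rot": [0, 0, -1.3], "hand": 0.6}

```text
t: 10.18
eef_pos: [0.4094, -0.322, 0.0212]
ee_rot: [3.139, 0.001, -1.55]
force: [0.2, -0.3, 0.2]
width: 0.041
gripper_force: 0.0
```

Call:
move_arm:
  rows:
    - {"translation": [0, 0, 0], "rot": [0, 0, 0], "hand": 1}
    - {"translation": [0, 0, 0], "rot": [0, 0, 0], "hand": 1}
    - {"translation": [0, 0, 0], "rot": [0, 0, 0], "hand": 1}
    - {"translation": [0, 0, 0], "rot": [0, 0, 0], "hand": 1}
    - {"translation": [0, 0, 0], "rot": [0, 0, 0], "hand": 1}
    - {"translation": [0, 0, 0], "rot": [0, 0, 0], "hand": 1}
    - {"translation": [0, 0, 0], "rot": [0, 0, 0], "hand": 1}
    - {"translation": [0, 0, 0], "rot": [0, 0, 0], "hand": 1}
  squeeze: 40

```text
t: 10.85
eef_pos: [0.4099, -0.323, 0.0234]
ee_rot: [-3.141, -0.0, -1.552]
force: [-1.1, 1.9, 6.4]
width: 0.0076
gripper_force: 40.0
```

Call:
move_arm:
  rows:
    - {"translation": [0, 0, -3], "rot": [0, 0, 0], "hand": 1}
    - {"translation": [-1, 0, -6.5], "rot": [0, 0, 2], "hand": 1}
    - {"translation": [-4, -1, -9], "rot": [0, 0, 4], "hand": 1}
    - {"translation": [-7.5, -2, -11], "rot": [0, 0, 6], "hand": 1}
    - {"translation": [-11, -3, -12.5], "rot": [0, 0, 8], "hand": 1}
    - {"translation": [-14.8, -4, -12.7], "rot": [0, 0, 9.8], "hand": 1}
    - {"translation": [-18.6, -5, -12.7], "rot": [0, 0, 9.8], "hand": 1}
    - {"translation": [-22.4, -6, -12.7], "rot": [0, 0, 9.8], "hand": 1}

```text
t: 11.52
eef_pos: [0.4656, -0.096, 0.1503]
ee_rot: [-3.14, 0.001, -1.724]
force: [0.1, -0.8, -1.6]
width: 0.0079
gripper_force: 40.0
```

```bash
cat >> h.py <<'E'
def rel(tgt,yaw=None):
    s=arm.get_state();Rt=R.from_euler('xyz',s['ee_rot']).as_matrix()
    print('t',s['t'],'pos',s['eef_pos'].round(4),'yaw',np.degrees(s['ee_rot'][2]).round(2),'F',s['force'].round(1))
    print('cm',(Rt.T@(np.array(tgt)-s['eef_pos'])*100).round(2), None if yaw is None else 'rotz %.2f'%(np.degrees(s['ee_rot'][2])-yaw))
E
python3 -c "
from h import *
rel([.4856,.0311,.15],-98.7)
z=np.load('w4.npz');W=z['W']
for lo,hi in((.0725,.0765),(.0425,.0475),(.054,.059)):
    k=(W[...,2]>lo)&(W[...,2]<hi)&(W[...,0]>.4)&(W[...,0]<.75)&(abs(W[...,1])<.2);P=W[k][:,:2].astype(np.float32);print(len(P),cv2.minAreaRect(P))
"
```

```text
t 11.5167 pos [ 0.4656 -0.096   0.1503] yaw -98.77 F [ 0.1 -0.8 -1.6]
cm [-12.87  -0.04   0.04] rotz -0.07
14362 ((0.6407614946365356, 0.005753636360168457), (0.26003432273864746, 0.06053071469068527), 81.38001251220703)
8995 ((0.5546082258224487, 0.018901683390140533), (0.24971318244934082, 0.23634754121303558), 81.66028594970703)
4261 ((0.6211320161819458, 0.009632043540477753), (0.255746066570282, 0.10095901042222977), 81.40660858154297)
```

Call:
move_arm:
  rows:
    - {"translation": [-3, 0, 0], "rot": [0, 0, -0.2], "hand": 1}
    - {"translation": [-6.5, 0, 0], "rot": [0, 0, -0.2], "hand": 1}
    - {"translation": [-10, 0, 0], "rot": [0, 0, -0.2], "hand": 1}
    - {"translation": [-12.8, 0.1, 2], "rot": [0, 0, -0.2], "hand": 1}
    - {"translation": [-12.8, 0.1, 4], "rot": [0, 0, -0.2], "hand": 1}
    - {"translation": [-12.8, 0.1, 5], "rot": [0, 0, -0.2], "hand": 1}
    - {"translation": [-12.8, 0.1, 5], "rot": [0, 0, -0.2], "hand": 1}
    - {"translation": [-12.8, 0.1, 5], "rot": [0, 0, -0.2], "hand": 1}

```text
t: 12.18
eef_pos: [0.4835, 0.0287, 0.0993]
ee_rot: [3.14, -0.001, -1.719]
force: [-0.3, 0.7, -0.9]
width: 0.008
gripper_force: 40.0
```

```bash
python3 - <<'E'
from h import *
rel([.4858,.0302,.0684],-98.62)
p,d,W,T=shot('wrist','w6.png');np.savez('w6.npz',p=p,W=W)
for lo,hi in((.0725,.0775),(.0425,.0475),(.054,.0585)):
    k=(W[...,2]>lo)&(W[...,2]<hi)&(W[...,0]>.4)&(W[...,0]<.75)&(abs(W[...,1])<.16);P=W[k][:,:2].astype(np.float32);print(len(P),cv2.minAreaRect(P) if len(P) else 0)
E
```

```text
t 12.1833 pos [0.4835 0.0287 0.0993] yaw -98.51 F [-0.3  0.7 -0.9]
cm [-0.18 -0.2   3.09] rotz 0.11
17830 ((0.5779986381530762, 0.009538695216178894), (0.18717801570892334, 0.2012421190738678), 56.07997131347656)
45417 ((0.5218643546104431, 0.003930151462554932), (0.22104792296886444, 0.1785392165184021), 81.64683532714844)
13060 ((0.5876237154006958, -0.009757228195667267), (0.2083589732646942, 0.04229431226849556), 81.36178588867188)
```

View pics/w6.png

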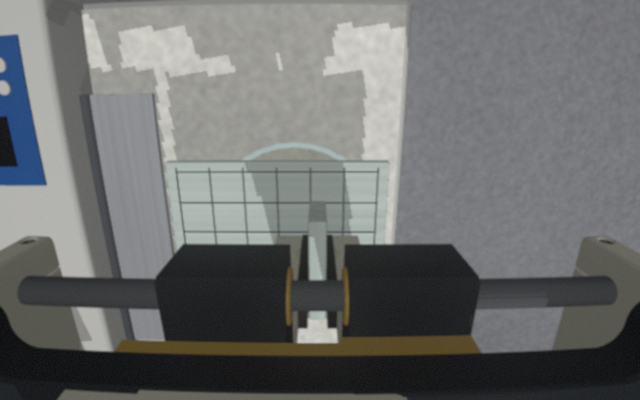

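The view shows the held plate at u 167–388, with its −y edge at v≈161. The flap is at u 90–190 with its −y end at v≈95, and the far stage edge is at v≈5. I'll measure the plate against the flap and stage in this one picture.

```bash
python3 - <<'E'
from h import *
z=np.load('w6.npz');p=z['p'].astype(float);W=z['W'];s=arm.get_state()
a=np.radians(-8.62);Rc=np.array([[np.cos(a),-np.sin(a)],[np.sin(a),np.cos(a)]]);o=np.array([.5517,.0200])
C=(W[...,:2]-o)@Rc*1e3   # counter coords mm
print('tcp in counter',(s['eef_pos'][:2]-o)@Rc*1e3)
zz=W[...,2]*1e3
def edge(mask,ax,lo,hi,other):  # extreme positions along ax in slices
    pass
fl=(zz>54)&(zz<58.5)&(C[...,0]>15)&(C[...,0]<58)
print('flap y min per x:',[round(np.nanmin(C[...,1][fl&(abs(C[...,0]-x)<2)]),1) for x in(30,40,50)],'x min per y',[round(np.nanmin(C[...,0][fl&(abs(C[...,1]-y)<2)]),1) for y in(-70,-60,-50,-40)])
print('z flap',np.nanmedian(zz[fl]))
st=(zz>42)&(zz<48)&(C[...,1]<-60)
print('stage ymin',[round(np.nanmin(C[...,1][st&(abs(C[...,0]-x)<2)]),1) for x in(-80,-60,-40,0)],'xmin',[round(np.nanmin(C[...,0][st&(abs(C[...,1]-y)<2)]),1) for y in(-110,-100,-80)],'xmax',[round(np.nanmax(C[...,0][st&(abs(C[...,1]-y)<2)]),1) for y in(-110,-100,-90)])
pz=(zz>72)&(zz<86)&(C[...,0]<20)&(C[...,1]<-12)
print('plate z',np.nanmedian(zz[pz]),pz.sum(),'ymin',[round(np.nanmin(C[...,1][pz&(abs(C[...,0]-x)<2)]),1) for x in(-100,-80,-50,-30,-10,0)],'xmax',[round(np.nanmax(C[...,0][pz&(abs(C[...,1]-y)<2)]),1) for y in(-35,-30,-25,-20)],'xmin',[round(np.nanmin(C[...,0][pz&(abs(C[...,1]-y)<2)]),1) for y in(-40,-35,-30,-25,-20)])
A=np.c_[C[pz],np.ones(pz.sum())];print('plane',np.linalg.lstsq(A,zz[pz],rcond=None)[0])
rb=(zz>100)&(zz<112)&(abs(C[...,0]+68)<12)&(C[...,1]<-10);print('rib',rb.sum(),np.nanmin(C[...,1][rb]),np.nanmean(C[...,0][rb]))
E
```

```text
tcp in counter [-68.11793753  -1.54274015]
flap y min per x: [np.float64(-79.9), np.float64(-80.1), np.float64(-80.2)] x min per y [np.float64(18.8), np.float64(19.4), np.float64(19.1), np.float64(19.2)]
z flap 56.809693596338526
stage ymin [np.float64(-125.0), np.float64(-125.2), np.float64(-125.2), np.float64(-125.5)] xmin [np.float64(-115.5), np.float64(-115.5), np.float64(-115.5)] xmax [np.float64(60.6), np.float64(60.7), np.float64(60.5)]
plate z 80.61978099560699 14882 ymin [np.float64(-48.6), np.float64(-48.5), np.float64(-48.4), np.float64(-48.3), np.float64(-48.4), np.float64(-48.5)] xmax [np.float64(6.3), np.float64(6.4), np.float64(6.7), np.float64(6.4)] xmin [np.float64(-103.5), np.float64(-103.6), np.float64(-103.4), np.float64(-103.6), np.float64(-103.6)]
plane [-1.09330657e-03  7.34857060e-03  8.07794010e+01]
rib 1260 -28.735137374297363 -68.50614236782941
```

Call:
move_arm:
  rows:
    - {"translation": [-0.33, 0, 1], "rot": [0, 0, 0], "hand": 1}
    - {"translation": [-0.33, 0, 2], "rot": [0, 0, 0], "hand": 1}
    - {"translation": [-0.33, 0, 2.6], "rot": [0, 0, 0], "hand": 1}
    - {"translation": [-0.33, 0, 2.9], "rot": [0, 0, 0], "hand": 1}
    - {"translation": [-0.33, 0, 3.0], "rot": [0, 0, 0], "hand": 1}
    - {"translation": [-0.33, 0, 3.1], "rot": [0, 0, 0], "hand": 1}
    - {"translation": [-0.33, 0, 3.15], "rot": [0, 0, 0], "hand": 1}
    - {"translation": [-0.33, 0, 3.15], "rot": [0, 0, 0], "hand": 1}

```text
t: 12.9
eef_pos: [0.4847, 0.0321, 0.0684]
ee_rot: [-3.141, 0.0, -1.72]
force: [-0.3, 0.9, -0.9]
width: 0.0075
gripper_force: 40.0
```

```bash
cat > m.py <<'E'
from h import *
s=arm.get_state();p,d,W,T=shot('wrist')
a=np.radians(-8.62);Rc=np.array([[np.cos(a),-np.sin(a)],[np.sin(a),np.cos(a)]]);o=np.array([.5517,.0200])
C=(W[...,:2]-o)@Rc*1e3;zz=W[...,2]*1e3
np.savez('m.npz',p=p,C=C,zz=zz)
print('t',s['t'],'tcp',((s['eef_pos'][:2]-o)@Rc*1e3).round(2),s['eef_pos'][2].round(4),'rpy',np.degrees(s['ee_rot']).round(2),'F',s['force'].round(1),'M',s['moment'].round(2))
mn=lambda m,ax,q,vs,w=2:[float(np.round(np.nanpercentile(C[...,ax][m&(abs(C[...,1-ax]-v)<w)],q),1)) if (m&(abs(C[...,1-ax]-v)<w)).sum() else None for v in vs]
fl=(zz>54)&(zz<62)&(C[...,0]>15)&(C[...,0]<57)&(abs(C[...,1])<82)
A=np.c_[C[fl],np.ones(fl.sum())];print('flap ymin',mn(fl,1,1,(30,40,50)),'xmin',mn(fl,0,1,(-70,-60,-50)),'plane',np.linalg.lstsq(A,zz[fl],rcond=None)[0])
st=(zz>42)&(zz<47.3)&(C[...,1]<-60)
print('stage z',np.nanmedian(zz[st]),'ymin',mn(st,1,.3,(-80,-60,-40,0)),'xmax',mn(st,0,99.7,(-110,-100,-90)))
pz=(zz>47.3)&(zz<52.5)&(C[...,0]<60)&(abs(C[...,0])<110)&(C[...,1]<-12)&(C[...,1]>-55)
print('plate',pz.sum(),np.nanmedian(zz[pz]),'ymin',mn(pz,1,.5,(-100,-80,-60,-40,-20,0,10)),'xmax',mn(pz,0,99.7,(-40,-35,-30,-25,-20)),'xmin',mn(pz,0,.3,(-40,-35,-30,-25,-20)))
E
python3 m.py
```

```text
t 12.9 tcp [-68.04   1.96] 0.0684 rpy [-1.7996e+02  2.0000e-02 -9.8530e+01] F [-0.3  0.9 -0.9] M [ 0.12 -0.1  -0.  ]
flap ymin [-79.0, -79.6, -79.5] xmin [19.6, 19.2, 19.5] plane [2.70108167e-02 9.11741090e-05 5.58788222e+01]
stage z 45.69634882255236 ymin [-116.6, -116.3, -116.6, -117.4] xmax [59.7, 60.0, 59.9]
plate 13556 49.73526400466799 ymin [-44.9, -45.0, -47.1, -45.2, -44.8, -44.7, -30.8] xmax [6.4, 6.4, 6.4, 6.7, 6.8] xmin [-102.7, -102.5, -102.5, -102.5, -102.5]
```

Call:
move_arm:
  rows:
    - {"translation": [0, -0.5, 0.05], "rot": [0, 0, 0], "hand": 1}
    - {"translation": [0, -1.3, 0.05], "rot": [0, 0, 0], "hand": 1}
    - {"translation": [0, -2.1, 0.05], "rot": [0, 0, 0], "hand": 1}
    - {"translation": [0, -2.9, 0.05], "rot": [0, 0, 0], "hand": 1}
    - {"translation": [0, -3.7, 0.05], "rot": [0, 0, 0], "hand": 1}
    - {"translation": [0, -4.5, 0.05], "rot": [0, 0, 0], "hand": 1}
    - {"translation": [0, -5, 0.05], "rot": [0, 0, 0], "hand": 1}
    - {"translation": [0, -5, 0.05], "rot": [0, 0, 0], "hand": 1}

```text
t: 13.62
eef_pos: [0.5351, 0.0245, 0.0684]
ee_rot: [-3.141, -0.0, -1.719]
force: [0.5, -2.5, 3.6]
width: 0.0074
gripper_force: 40.0
```

```bash
python3 m.py
```

```text
t 13.6167 tcp [-17.13   1.99] 0.0684 rpy [-179.94   -0.    -98.51] F [ 0.5 -2.5  3.6] M [-0.77 -0.17 -0.05]
flap ymin [-79.3, -79.8, -80.0] xmin [19.8, 19.6, 19.7] plane [2.31543198e-02 2.21783743e-04 5.59775945e+01]
stage z 45.63276503717534 ymin [-117.5, -116.9, -116.6, -116.4] xmax [59.6, 59.5, 59.6]
plate 9185 49.64296325665199 ymin [-24.1, -54.8, -51.4, -46.3, -44.7, -44.7, -44.6] xmax [20.1, 20.3, 20.1, 20.4, 20.2] xmin [-77.1, -85.3, -91.0, -95.0, -93.8]
```

Call:
move_arm:
  rows:
    - {"translation": [0, -0.1, 0.03], "rot": [0, 0, 0], "hand": 1}
    - {"translation": [0, -0.2, 0.03], "rot": [0, 0, 0], "hand": 1}
    - {"translation": [0, -0.25, 0.03], "rot": [0, 0, 0], "hand": 1}
    - {"translation": [0, -0.3, 0.03], "rot": [0, 0, 0], "hand": 1}
    - {"translation": [0, -0.35, 0.03], "rot": [0, 0, 0], "hand": 1}
    - {"translation": [0, -0.35, 0.03], "rot": [0, 0, 0], "hand": 1}

```text
t: 14.17
eef_pos: [0.5365, 0.0242, 0.0684]
ee_rot: [3.141, -0.0, -1.719]
force: [-7.7, 1.6, 14.8]
width: 0.0076
gripper_force: 40.0
```

```bash
python3 m.py
```

```text
t 14.1667 tcp [-15.69   1.84] 0.0684 rpy [ 1.7994e+02 -2.0000e-02 -9.8500e+01] F [-7.7  1.6 14.8] M [0.71 2.96 0.01]
flap ymin [-79.8, -79.5, -79.7] xmin [19.8, 19.6, 19.6] plane [2.15231265e-02 4.89634575e-04 5.60439617e+01]
stage z 45.63266449274207 ymin [-117.8, -117.3, -116.9, -116.7] xmax [59.5, 59.7, 59.5]
plate 9011 49.66625863213703 ymin [-47.1, -51.1, -49.3, -45.0, -44.9, -44.8, -45.0] xmax [20.2, 20.2, 20.1, 20.2, 20.2] xmin [-84.6, -79.8, -93.2, -92.2, -97.8]
```

Call:
move_arm:
  rows:
    - {"translation": [0, 0, -0.06], "rot": [0, 0, 0], "hand": 1}
    - {"translation": [0, -0.05, -0.06], "rot": [0, 0, 0], "hand": 1}
    - {"translation": [0, -0.1, -0.06], "rot": [0, 0, 0], "hand": 1}
    - {"translation": [0, -0.2, -0.06], "rot": [0, 0, 0], "hand": 1}
    - {"translation": [0, -0.2, -0.06], "rot": [0, 0, 0], "hand": 1}
    - {"translation": [0, -0.2, -0.06], "rot": [0, 0, 0], "hand": 1}

```text
t: 14.72
eef_pos: [0.5371, 0.0243, 0.0684]
ee_rot: [3.138, -0.0, -1.72]
force: [-12.7, 6.7, 17.4]
width: 0.0076
gripper_force: 40.0
```

```bash
python3 m.py
```

```text
t 14.7167 tcp [-15.06   2.03] 0.0684 rpy [ 1.7981e+02 -1.0000e-02 -9.8540e+01] F [-12.7   6.7  17.4] M [ 2.64  4.81 -0.06]
flap ymin [-79.7, -79.4, -79.9] xmin [19.8, 19.7, 19.6] plane [2.21793057e-02 4.29851307e-04 5.60448095e+01]
stage z 45.658902690229404 ymin [-117.6, -117.1, -116.6, -116.4] xmax [59.6, 59.8, 59.7]
plate 8927 49.67432413535716 ymin [-34.4, -42.3, -51.0, -46.7, -44.6, -44.7, -44.5] xmax [20.0, 20.3, 20.1, 20.3, 20.1] xmin [-81.8, -83.6, -83.1, -92.1, -94.9]
```

Call:
move_arm:
  rows:
    - {"translation": [0, 0, 0.03], "rot": [0, 0, 0], "hand": 1}
    - {"translation": [0, 0, 0.06], "rot": [0, 0, 0], "hand": 1}
    - {"translation": [0, 0, 0.1], "rot": [0, 0, 0], "hand": 1}
    - {"translation": [0, 0, 0.1], "rot": [0, 0, 0], "hand": 1}
    - {"translation": [0, 0, 0.1], "rot": [0, 0, 0], "hand": 1}
  squeeze: 58

```text
t: 15.18
eef_pos: [0.5371, 0.0243, 0.0684]
ee_rot: [3.139, -0.0, -1.719]
force: [-18.3, 7.4, 26.6]
width: 0.0075
gripper_force: 58.0
```

```bash
python3 m.py; python3 -c "
from h import *
p,d,W,T=shot('scene','end.png');cv2.imwrite('pics/endc.png',cv2.resize(p[160:280,270:410,::-1],None,fx=5,fy=5,interpolation=cv2.INTER_CUBIC))"
```

```text
t 15.1833 tcp [-15.07   2.04] 0.0684 rpy [ 1.7984e+02 -1.0000e-02 -9.8520e+01] F [-18.3   7.4  26.6] M [ 2.86  6.34 -0.11]
flap ymin [-79.7, -79.6, -79.9] xmin [19.7, 19.6, 19.6] plane [2.22962728e-02 6.29793542e-04 5.60248053e+01]
stage z 45.639609639808455 ymin [-117.6, -117.0, -116.6, -116.4] xmax [59.9, 59.7, 59.5]
plate 8945 49.65788289302866 ymin [-42.7, -41.9, -49.2, -44.6, -44.7, -44.8, -46.1] xmax [20.1, 20.3, 20.1, 20.1, 20.3] xmin [-80.1, -85.8, -92.1, -93.9, -96.0]
```

View pics/endc.png

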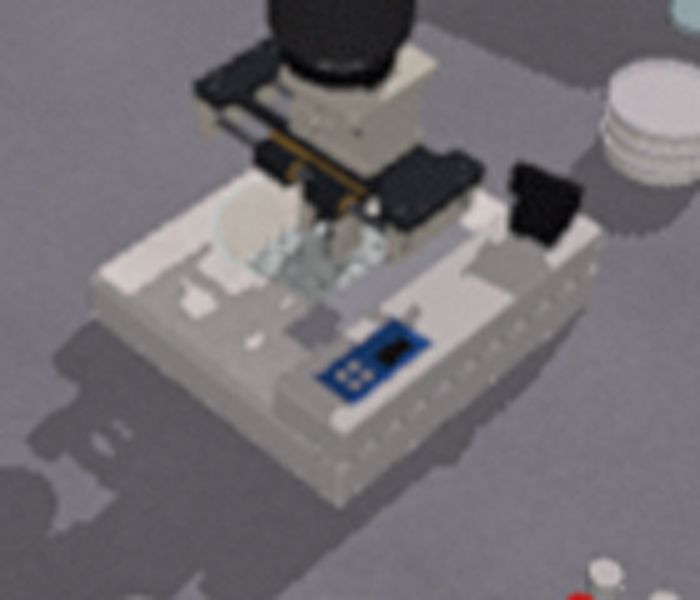

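The crop shows the knob seated on the spindle at about (545,205). The flap is level with the plate under it, and the gripper is on the rib. The plate is against the stop, centred and square, with about 27 N pressing down. I'm handing the job in.

```bash
python3 -c "
from station import arm
print(arm.job_done())"
```

```text
the job is handed in; nothing more can be done
None
```

I handed the job in at about 15 s of the 61 s allowed. By my measurements the knob is fully down on the spindle and released. The plate is under the level flap, against the rear block, about 0.2 mm off centre and 0.1° off square. It is still gripped by the rib and pressed down with about 27 N. The judge's result was not returned.

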